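# Peel the top parts tray off the stuck stack and hold it out over the bench pin

## Task

The nested white parts trays on the wooden block cling together. Take hold of one corner of the top tray and lift that corner first, so that the tray peels loose from the one below, then take it off alone, leaving the other trays nested in place and the tools, jar and tin undisturbed. Hold it level, open side up, centred over the bench pin and well clear above it, for the jeweller to drop finished pieces in, and finish while still holding it there.

Things in the scene. Friction and masses are not known exactly. Their poses are not given: they have to be found in the camera images.
- tray_top: Top of three alike hard white plastic trays, nested; 100 g, empty. 150 (x) by 110 (y) by 36 mm high, corners cut at 45 degrees (30 mm off each side: straight corner edges 42 mm long). Upright rim all round: 9 mm thick, 14 mm high, flush with the tray's top. Below it a 2 mm wall slopes in to a floor of 110 x 70 mm, leaving room for a finger inside. Origin: centre of the underside, z up.
- corner_a (a point): Middle of the cut corner of the top tray's rim at its -x, -y corner: halfway through the rim's thickness, 7 mm below the rim's top. There the rim's thickness runs in plan along the tray's (-1, -1) direction. In the tray's frame: (-56.8, -36.8, 29) mm. Diagonal to corner_c.
- corner_b (a point): The same at the top tray's -x, +y corner: (-56.8, 36.8, 29) mm. Diagonal to corner_d.
- corner_c (a point): The same at the top tray's +x, +y corner: (56.8, 36.8, 29) mm. Diagonal to corner_a.
- corner_d (a point): The same at the top tray's +x, -y corner: (56.8, -36.8, 29) mm. Diagonal to corner_b.
- tray_second: The next tray down, the same, 14 mm lower, loose: the top tray's rim rests on its rim. Stacking catches make each tray cling to the one below at its four corners: each corner holds with 0.6 to 0.9 N and is free once drawn 6 mm apart. Swung up about the far corner, the corners let go one after another; jerked straight up, all hold at once. Origin: centre of its underside.
- tray_bottom: The lowest tray, the same, 14 mm lower again, screwed down to the wooden block. Origin: centre of its underside.
- wood_block: Dark wooden block 190 x 150 x 30 mm, fixed on the bench, under the stack. Origin: centre of its underside. The top tray's rim top is 94 mm above the bench.
- bench_pin: Bench pin clamped to the far edge of the bench, fixed: a steel anvil block on the bench's edge, 66 mm wide, 50 deep, 28 high, and a light wooden pin 60 mm wide with a V cut, jutting 104 mm beyond the edge, its top 24 mm above the bench. Origin: at the bench's edge, at bench top height, on the pin's centre line; x points out along the pin.
- pin_point (a point): The point over which to centre the tray: on the pin's centre line, 20 mm beyond the bench's edge, 28 mm above the bench top (height of the anvil's top).
- solder_board: Pale soldering board 170 x 150 x 22 mm, fixed, with a dark emery sheet and scraps of silver on it; it and the stack may be on either side. Origin: centre of its underside. Not part of the job.
- flat_file: Bystander: hand file, 240 mm long with wooden handle (25 mm thick), lying roughly along x on the bench. Origin: its middle, on the bench. Leave it alone.
- jar: Bystander: white plastic jar, 52 mm across, 75 mm high. Origin: centre of its underside. Leave it alone.
- tin: Bystander: metal tin with a red band, 74 mm across, 85 mm high. Origin: centre of its underside. Leave it alone.
- saw_frame: Bystander: jeweller's saw frame lying flat, 250 mm long, 96 mm deep, 24 mm high at its wooden handle. Origin: on the bench, on the line of its blade. Leave it alone.
There are look-alikes about, which are no part of the job. What is shaped like the tray_second but blue or purple is not meant.

How it is judged (in metres and radians):
On the way:
1. one corner of the top tray is raised 15 mm or more out of the stack while the diagonally opposite corner still sits in it (raised less than 8 mm) (((z of corner_a in the frame of tray_second above 0.058 m and z of corner_c in the frame of tray_second below 0.051 m) or (z of corner_c in the frame of tray_second above 0.058 m and z of corner_a in the frame of tray_second below 0.051 m) or (z of corner_b in the frame of tray_second above 0.058 m and z of corner_d in the frame of tray_second below 0.051 m) or (z of corner_d in the frame of tray_second above 0.058 m and z of corner_b in the frame of tray_second below 0.051 m))), for 0.1 s.
At the end, for the whole second after the job is handed in: Fingers grip the top tray, nothing else carries it; it is still, underside 70 to 350 mm above the bench, centre within 50 mm of pin_point in plan, level within 15 degrees, open side up. The next tray is within 10 mm of its start and level within 3 degrees (contact force between the fingers and tray_top above 1 N and height (world z) of tray_top between 0.07 and 0.35 m and horizontal distance between tray_top and pin_point below 0.05 m and angle between tray_top's own z axis and vertical below 0.26 rad and linear speed of tray_top below 0.03 m/s and contact force between tray_top and tray_second below 0.1 N and contact force between tray_top and bench_pin below 0.1 N and contact force between tray_top and flat_file below 0.1 N and contact force between tray_top and jar below 0.1 N and contact force between tray_top and tin below 0.1 N and contact force between tray_top and saw_frame below 0.1 N and distance of tray_second from where it was at the start of the episode below 0.01 m and angle between tray_second's own z axis and vertical below 0.05 rad); the arm keeps its last pose, push and grip.
It fails at once if the next tray was pulled out of its place, by more than 30 mm (distance of tray_second from where it was at the start of the episode above 0.03 m).
It fails at once if a bystander (file, jar, tin, saw frame) was pushed more than 25 mm or knocked over (distance of any of flat_file, jar, tin, saw_frame from where it was at the start of the episode above 0.025 m or angle between any of flat_file, jar, tin, saw_frame's own z axis and vertical above 0.5 rad).
It also fails if it takes over 42 s, if anything falls off the work surface, if the arm or the gripper's body presses on something with over 40 N, if the wrist force passes 120 N, or if a joint passes its speed limit or range.

## Robot

A 7-joint arm with a two-finger parallel gripper is mounted at the origin on the work surface. World frame = base frame: x ahead of the robot, y to its left, z up, the work surface at z = 0. Lengths are in m, angles in degrees, forces in N, time in s.
With the tool pointing down it reaches from about 0.425 to 0.925 m from the base axis. Payload 6.8 kg.
Tool frame: the origin (TCP) lies between the finger pads; the fingertips stand 22 mm ahead of it and the grasp point (between the pads) lies 3 mm ahead of it (tip_extent is the distance from the TCP to the fingertips, in m); z points along the fingers, y is the line along which they close (so a half turn about z gives the same grasp; the last joint's range is limited). The gripper opens to 88 mm and grips with 3 to 60 N. Pads are 20 mm wide; open, the fingers measure 115 mm over their backs; the gripper's body (75 mm by 178 mm) begins 61 mm behind the grasp point.
Start: joints at [65.77, 27.33, 1.283, 89.118, -0.659, 63.558, -4.761], TCP at [0.209, -0.642, 0.245] pointing down, gripper open.
Joint ranges: [-169.35, 169.35], [-19.33, 120.38], [-80.79, 83.38], [13.8, 139.57], [-78.32, 258.32], [9.67, 109.79], [-169.56, 169.56]. Speed limits (degrees/s): [136.94, 136.94, 180, 180, 180, 180, 180].

## Interface

Orientations are given as [roll, pitch, yaw] about the fixed x, y, z axes, in that order (R = Rz(yaw) Ry(pitch) Rx(roll)).
In Python, from bench import * gives the robot as it stands.
- The arm moves only by the tool servo_tool, never from a script. Its argument "deltas" is a list of rows, each a list of 7 numbers: the shift along the tool's x, y, z in m, then the turn, a rotation vector about the tool's x, y, z in rad, then the finger opening in m, from 0 to 0.0878. In form: [[x, y, z, rx, ry, rz, hand], ...]. A call has 1 to 10 rows; each row is the pose to reach, as a shift and turn from the pose commanded when the call began, along the tool's axes at that moment; what a row does not reach only later rows make up. A row lasts 1/8 s, in which the tool goes at most 62.5 mm and 10.7 degrees, less where a joint would pass 70% of its speed; a pose out of reach is approached as far as the arm can. A call with a gripper value outside its range is refused whole. The fingers move at their own pace and stop on an object; "grip_force" is the grip in N (left out, the last holds). Time passes only in rows, so rows that repeat a pose let the fingers close. It gives the time, the measured TCP pose, the force, the opening and the grip force at its end, in the units of the state.
- read_state(): the state, without advancing time (a new reading comes with each control period).
- snapshot(name): name is "scene" or "top" or "wrist"; returns the picture (400x640x3 uint8, red, green, blue); there is no depth.
- camera_params(name): a dict with "fx", "fy", "cx", "cy" (pixels), "pose" (4x4, takes a point from camera to world coordinates); the wrist camera has in their place "tool_from_camera" (4x4, takes a point from camera to tool coordinates, whose origin is the TCP and whose axes are the flange's). Camera axes: x right, y down, z forward; pixel columns grow to the right and rows downward; lengths in m; the calibration is good to about 2 mm. The wrist camera is an equidistant fisheye: a pixel r from the principal point sees the ray r / f radians off the axis. A picture is of the moment at which its call begins: read the wrist's pose just before it. camera_params takes no time and is no camera call.
- job_done(): hands the job in; it is judged then, once.
The state is a dict: "clock": time; "qpos": joint angles; "qvel": joint speeds; "joint_efforts": joint torques, N m; "tcp_pos": TCP position; "ee_rot": TCP orientation; "ft_force": force on the tool from outside, world axes, zero at the start; "ft_torque": the same for the moment, N m; "grip_width": opening from 0.0 (shut) to 1.0 (fully open); "gripper_force": force on a finger pad.
Only numpy, scipy, OpenCV 4.12 (cv2) and the standard library are available. Lean on these libraries where they do the work, as an engineer would, in place of code of your own. Each camera call takes 0.05 s, during which the arm holds its last target. There are 200 camera calls.

## Working session

There is one attempt and no reset: what is moved stays moved. The work goes in short steps, Python scripts to look and compute and a tool call to move; the robot and the scene stay as the last step left them, time stands still between calls to the robot, and variables do not carry over. Pictures are saved under pics/ and viewed, at most 10 in all, crops included, and the job is handed in when it is done.

Besides the shell and the picture viewer there is one more tool, called after "Call:" as a command line: name --pt "numbers of a row" for each row, then --argument value for the rest. servo_tool: Moves the arm, as the interface text tells. Its arguments: {"type":"object","properties":{"deltas":{"type":"array"},"grip_force":{"type":"number"}},"required":["deltas"]}

```bash
mkdir -p pics; python3 - <<'E'
from bench import *
import cv2,numpy as np
for n in("scene","top"):
    cv2.imwrite(f"pics/{n}0.png",snapshot(n)[:,:,::-1]); p=camera_params(n); print(n,p["fx"],p["cx"],p["cy"],np.round(p["pose"],3).tolist())
s=read_state(); print(s)
print(camera_params("wrist"))
E
```

```text
scene 360.8095681841189 319.9290824131267 193.16864690210323 [[-0.346, 0.639, -0.686, 1.239], [0.938, 0.224, -0.264, 0.208], [-0.015, -0.735, -0.678, 0.811], [0.0, 0.0, 0.0, 1.0]]
top 488.914564559048 317.76148618156463 196.57706665545663 [[0.004, -0.982, 0.187, 0.202], [-1.0, -0.003, 0.007, -0.084], [-0.006, -0.187, -0.982, 1.599], [0.0, 0.0, 0.0, 1.0]]
{'clock': 0.1, 'qpos': array([65.76860964, 27.37065833,  1.27916708, 89.16816454, -0.65960064,
       63.55907306, -4.75982367]), 'qvel': array([-0.0178487 , -0.12494935, -0.02582839, -0.23412742,  0.00861836,
        0.06021055,  0.05138615]), 'joint_efforts': array([ 3.73499832e-03, -5.84095001e+01,  1.54011536e+00, -2.73314309e+01,
       -5.41196682e-02,  1.31362487e-02,  4.38437553e-05]), 'tcp_pos': array([ 0.20886787, -0.64136745,  0.24381632]), 'ee_rot': array([-1.79909580e+02,  5.43905560e-03,  1.80409202e+01]), 'ft_force': array([0.27308647, 0.0686426 , 0.37295376]), 'ft_torque': array([ 0.04643445,  0.04712555, -0.01175807]), 'gripper_force': 0.0, 'grip_width': 1.0011264995407676}
{'fx': 309.70691628693146, 'fy': 309.70691628693146, 'cx': 317.96605769564775, 'cy': 200.52055288267823, 'tool_from_camera': array([[ 8.37009552e-04, -9.59873518e-01, -2.80432039e-01,
         7.59798199e-02],
       [ 9.99999641e-01,  7.66479812e-04,  3.61176912e-04,
        -7.39060476e-04],
       [-1.31738657e-04, -2.80432241e-01,  9.59873815e-01,
        -1.38713215e-01],
       [ 0.00000000e+00,  0.00000000e+00,  0.00000000e+00,
         1.00000000e+00]])}
```

View pics/scene0.png

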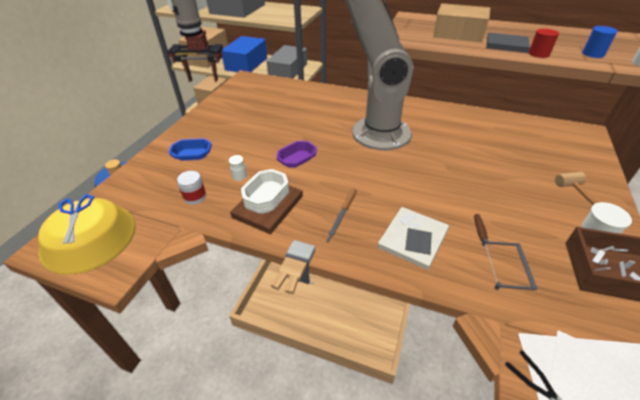

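View pics/top0.png

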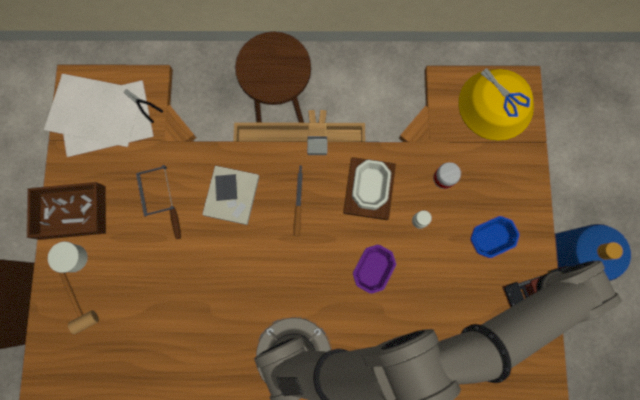

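The top view shows the stack near (371,184), the anvil near (317,146), the file at (298,200), the jar at (422,219) and the tin at (447,175). In the scene view the stack is at (265,190).

```bash
cat > h.py <<'E'
import numpy as np,cv2
from bench import *
from scipy.spatial.transform import Rotation as R
def cast(n,uv,z,T=None):
    p=camera_params(n); uv=np.atleast_2d(uv).astype(float)
    x=(uv-[p["cx"],p["cy"]])
    if n=="wrist":
        r=np.linalg.norm(x,axis=1,keepdims=True); a=r/p["fx"]; d=np.hstack([x/np.maximum(r,1e-9)*np.sin(a),np.cos(a)])
        P=T@p["tool_from_camera"]
    else:
        d=np.hstack([x/p["fx"],np.ones((len(x),1))]); P=p["pose"]
    d=d@P[:3,:3].T; o=P[:3,3]
    return o+d*((z-o[2])/d[:,2])[:,None]
def tool():
    s=read_state(); T=np.eye(4); T[:3,3]=s["tcp_pos"]; T[:3,:3]=R.from_euler("xyz",s["ee_rot"],degrees=True).as_matrix(); return T
E
python3 - <<'E'
from h import *
im=cv2.imread("pics/top0.png"); hsv=cv2.cvtColor(im,cv2.COLOR_BGR2HSV)
def blob(m,seed):
    n,l,s,c=cv2.connectedComponentsWithStats(m.astype(np.uint8)); k=l[seed[1],seed[0]]; print(k,s[k],c[k]); return (l==k)
w=blob((hsv[...,2]>150)&(hsv[...,1]<60),(371,184))
cs,_=cv2.findContours(w.astype(np.uint8),0,1); c=max(cs,key=len)[:,0,:]
P=cast("top",c,0.094)[:,:2].astype(np.float32); r=cv2.minAreaRect(P); print("tray",r)
for name,uv,z in(("anvil corners",[(306,136),(327,136),(306,154),(327,154)],.028),("pin mid",[(317,125)],.024),("edge",[(250,141),(280,141),(380,142)],0),("jar",[(422,216)],.075),("tin",[(448,172)],.085),("file",[(300,167),(297,235)],.01),("blockcorners",[(349,157),(397,162),(391,219),(344,213)],.03)): print(name,cast("top",uv,z).round(3).tolist())
crop=im[100:250,270:480]; cv2.imwrite("pics/c1.png",cv2.resize(crop,None,fx=3.8,fy=3.8,interpolation=cv2.INTER_CUBIC))
E
```

```text
16 [ 353  160   38   48 1132] [369.62367491 183.65547703]
tray ((0.5313886404037476, -0.2422402799129486), (0.10808327794075012, 0.14979977905750275), 81.50611114501953)
anvil corners [[0.707, -0.033, 0.028], [0.708, -0.103, 0.028], [0.645, -0.033, 0.028], [0.645, -0.103, 0.028]]
pin mid [[0.747, -0.069, 0.024]]
edge [[0.698, 0.159, 0.0], [0.698, 0.057, 0.0], [0.696, -0.283, 0.0]]
jar [[0.431, -0.401, 0.075]]
tin [[0.571, -0.487, 0.085]]
file [[0.605, -0.013, 0.01], [0.377, -0.006, 0.01]]
blockcorners [[0.634, -0.176, 0.03], [0.618, -0.334, 0.03], [0.427, -0.31, 0.03], [0.447, -0.158, 0.03]]
```

View pics/c1.png

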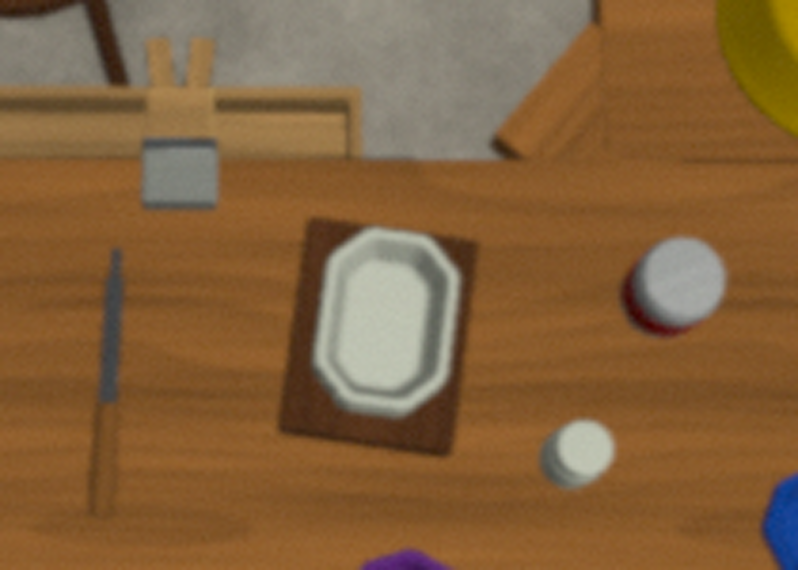

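The crop shows the whole rim octagon, centred at (387,322) in the crop. The measured 150 × 108 mm outline matches the given size. The anvil and bench edge put pin_point near (0.717, -0.068). I'll move the wrist above corner_b for a finer look.

Call:
servo_tool --pt "0.02 -0.017 0 0 0 -0.02 0.0878" --pt "0.06 -0.051 0 0 0 -0.05 0.0878" --pt "0.105 -0.09 0.005 0 0 -0.09 0.0878" --pt "0.15 -0.128 0.005 0 0 -0.13 0.0878" --pt "0.195 -0.166 0.01 0 0 -0.17 0.0878" --pt "0.24 -0.205 0.01 0 0 -0.21 0.0878" --pt "0.285 -0.243 0.015 0 0 -0.25 0.0878" --pt "0.33 -0.281 0.02 0 0 -0.29 0.0878" --pt "0.375 -0.32 0.02 0 0 -0.32 0.0878" --pt "0.394 -0.336 0.02 0 0 -0.33 0.0878"

```text
clock: 1.35
tcp_pos: [0.4811, -0.1965, 0.2245]
ee_rot: [-180.0, -0.0, 37.3]
ft_force: [-0.0, -1.1, -0.0]
grip_width: 0.995
gripper_force: 0.0
```

Call:
servo_tool --pt "0 0 0 0 0 0 0.0878" --pt "0 0 0 0 0 0 0.0878"

```text
clock: 1.6
tcp_pos: [0.4787, -0.2017, 0.2244]
ee_rot: [-180.0, 0.1, 36.8]
ft_force: [0.4, -0.4, 0.2]
grip_width: 1.001
gripper_force: 0.0
```

```bash
python3 - <<'E'
from h import *
T=tool(); np.save("T1.npy",T); im=snapshot("wrist")[:,:,::-1]; cv2.imwrite("pics/w1.png",im); print(T.round(4))
E
```

```text
[[ 8.003e-01  5.996e-01 -1.000e-03  4.787e-01]
 [ 5.996e-01 -8.003e-01 -5.000e-04 -2.017e-01]
 [-1.100e-03 -2.000e-04 -1.000e+00  2.244e-01]
 [ 0.000e+00  0.000e+00  0.000e+00  1.000e+00]]
```

View pics/w1.png

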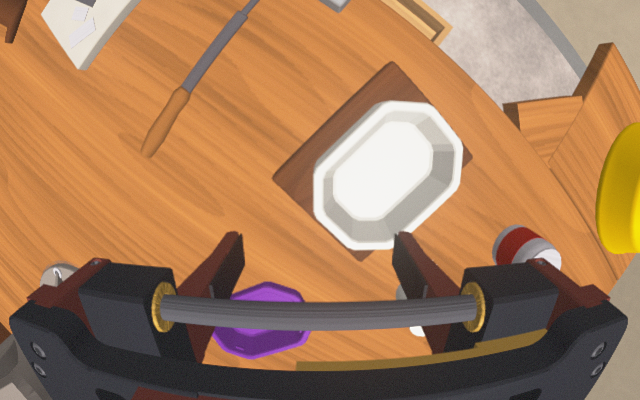

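The wrist view shows the top tray in full: rim top from (313,175) to (463,155), left-hand corner near (330,225), and both fingers clear of it. Next I fit its outline on the rim-top plane.

```bash
python3 - <<'E'
from h import *
T=np.load("T1.npy"); im=cv2.imread("pics/w1.png"); hsv=cv2.cvtColor(im,cv2.COLOR_BGR2HSV)
m=((hsv[...,2]>110)&(hsv[...,1]<60)).astype(np.uint8)
n,l,s,c=cv2.connectedComponentsWithStats(m,connectivity=4); k=l[175,380]; print(s[k])
m=(l==k).astype(np.uint8); cs,_=cv2.findContours(m,0,1); ct=max(cs,key=len)
P=cast("wrist",ct[:,0,:],.094,T)[:,:2]
print(cv2.minAreaRect(P.astype(np.float32)))
cv=cv2.convexHull((P*1e4).astype(np.int32)); ap=cv2.approxPolyDP(cv,50,True)[:,0]/1e4
for i in range(len(ap)):
    a,b=ap[i],ap[(i+1)%len(ap)]; d=b-a; print(a.round(4),"len",np.linalg.norm(d).round(4),"ang",np.degrees(np.arctan2(d[1],d[0])).round(1))
o=cv2.resize(im[80:270,250:490],None,fx=3.1,fy=3.1,interpolation=cv2.INTER_CUBIC); cv2.imwrite("pics/w1c.png",o)
E
```

```text
[  313   100   150   150 16412]
((0.5322654843330383, -0.24022997915744781), (0.11335369944572449, 0.14892730116844177), 81.6397705078125)
[ 0.6084 -0.2318] len 0.0537 ang 128.2
[ 0.5752 -0.1896] len 0.0719 ang 171.8
[ 0.504  -0.1793] len 0.0491 ang -145.4
[ 0.4636 -0.2072] len 0.0481 ang -99.1
[ 0.456  -0.2547] len 0.0433 ang -52.8
[ 0.4822 -0.2892] len 0.0835 ang -8.4
[ 0.5648 -0.3014] len 0.0463 ang 35.9
[ 0.6023 -0.2743] len 0.0429 ang 81.8
```

View pics/w1c.png

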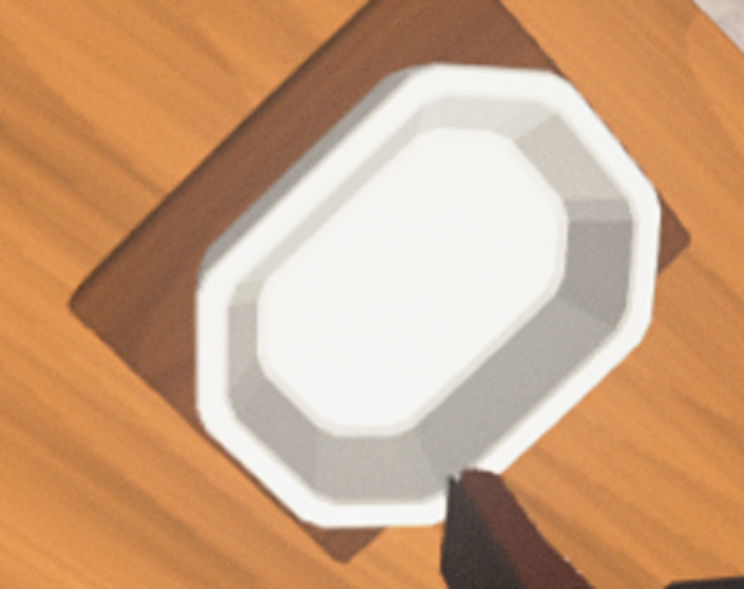

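The crop shows a clean rim top, with a grey sliver of the lower walls on the long upper-left side. I'll mask for the bright rim only.

```bash
python3 - <<'E'
from h import *
T=np.load("T1.npy"); im=cv2.imread("pics/w1.png"); g=cv2.cvtColor(im,cv2.COLOR_BGR2HSV)
for th in(190,210,225):
    m=((g[...,2]>th)&(g[...,1]<60)).astype(np.uint8)
    cs,_=cv2.findContours(m[:, :],0,1); ct=max([c for c in cs if 300<c[:,0,0].mean()<470 and 100<c[:,0,1].mean()<250],key=len)
    P=cast("wrist",ct[:,0,:],.094,T)[:,:2]; r=cv2.minAreaRect(P.astype(np.float32)); print(th,r)
    yaw=np.radians(r[2]-90); Rz=np.array([[np.cos(yaw),-np.sin(yaw)],[np.sin(yaw),np.cos(yaw)]])
    L=(P-r[0])@Rz; 
    for nm,s in zip("abcd",((-1,-1),(-1,1),(1,1),(1,-1))):
        print(nm,"support",(L@np.array(s)/2**.5).max().round(4),"(expect .0707)", (np.array(r[0])+Rz@(np.array(s)*[.0568,.0368])).round(4))
print(tool()[:3,3])
E
```

```text
190 ((0.5320441126823425, -0.24237078428268433), (0.10907397419214249, 0.14882223308086395), 82.06705474853516)
a support 0.0698 (expect .0707) [ 0.4707 -0.271 ]
b support 0.0701 (expect .0707) [ 0.4809 -0.1981]
c support 0.0701 (expect .0707) [ 0.5934 -0.2138]
d support 0.0702 (expect .0707) [ 0.5832 -0.2867]
210 ((0.5320418477058411, -0.24258218705654144), (0.10857640951871872, 0.14844775199890137), 81.88878631591797)
a support 0.0697 (expect .0707) [ 0.4706 -0.271 ]
b support 0.0693 (expect .0707) [ 0.481  -0.1981]
c support 0.0698 (expect .0707) [ 0.5935 -0.2142]
d support 0.0697 (expect .0707) [ 0.5831 -0.287 ]
225 ((0.532014787197113, -0.24282649159431458), (0.10799942165613174, 0.14766408503055573), 81.6738052368164)
a support 0.0695 (expect .0707) [ 0.4705 -0.271 ]
b support 0.0693 (expect .0707) [ 0.4811 -0.1982]
c support 0.0695 (expect .0707) [ 0.5935 -0.2146]
d support 0.0695 (expect .0707) [ 0.5829 -0.2875]
[ 0.47859575 -0.20205781  0.22439988]
```

Call:
servo_tool --pt "0.004 -0.002 0.015 0 0 0 0.06" --pt "0.004 -0.002 0.04 0 0 0 0.05" --pt "0.004 -0.002 0.07 0 0 0 0.045" --pt "0.004 -0.002 0.095 0 0 0 0.04" --pt "0.004 -0.002 0.112 0 0 0 0.04" --pt "0.004 -0.002 0.12 0 0 0 0.04" --pt "0.004 -0.002 0.12 0 0 0 0.04" --pt "0.004 -0.002 0.12 0 0 0 0.04"

```text
clock: 2.65
tcp_pos: [0.4822, -0.1966, 0.1054]
ee_rot: [179.9, -0.0, 36.9]
ft_force: [0.8, -0.4, -0.1]
grip_width: 0.451
gripper_force: 0.0
```

```bash
python3 - <<'E'
from h import *
T=tool(); np.save("T2.npy",T); im=snapshot("wrist")[:,:,::-1]
cv2.imwrite("pics/w2.png",cv2.resize(im[60:320,150:490],None,fx=2.2,fy=2.2)); print(T.round(4),read_state()["ft_force"])
E
```

```text
[[ 7.993e-01  6.009e-01  1.400e-03  4.822e-01]
 [ 6.009e-01 -7.993e-01 -5.000e-04 -1.966e-01]
 [ 8.000e-04  1.200e-03 -1.000e+00  1.054e-01]
 [ 0.000e+00  0.000e+00  0.000e+00  1.000e+00]] [ 0.40940313 -0.19484011  0.25277874]
```

View pics/w2.png

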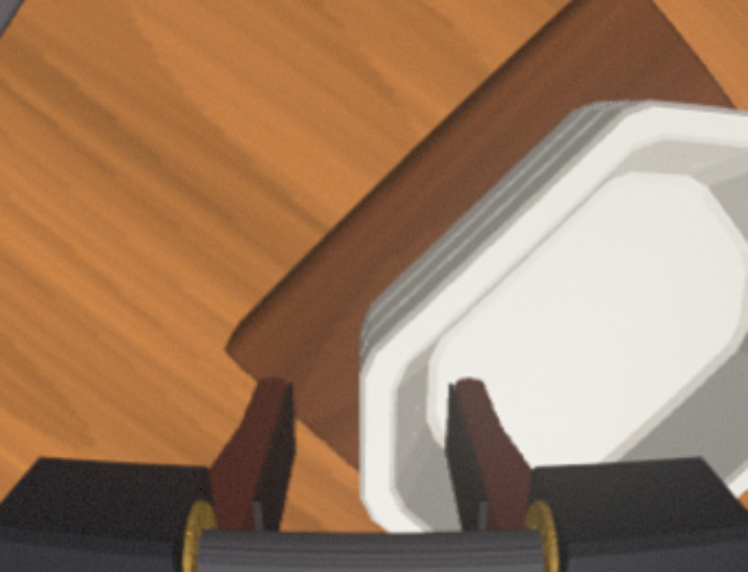

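The fingers straddle the corner edge, with tips at x 295 and 448 and the rim between 362 and 398. I'll close gently first, then firmly.

Call:
servo_tool --pt "0 0.001 0.0015 0 0 0 0.02" --pt "0 0.001 0.0015 0 0 0 0.0" --pt "0 0.001 0.0015 0 0 0 0.0" --pt "0 0.001 0.0015 0 0 0 0.0" --pt "0 0.001 0.0015 0 0 0 0.0" --pt "0 0.001 0.0015 0 0 0 0.0" --grip_force 8

```text
clock: 3.45
tcp_pos: [0.4829, -0.1979, 0.1035]
ee_rot: [179.9, -0.0, 36.9]
ft_force: [2.9, -3.6, -0.4]
grip_width: 0.142
gripper_force: 7.3
```

Call:
servo_tool --pt "0 0 0 0 0 0 0.0" --pt "0 0 0 0 0 0 0.0" --pt "0 0 0 0 0 0 0.0" --grip_force 55

```text
clock: 3.82
tcp_pos: [0.4828, -0.1978, 0.1035]
ee_rot: [179.9, -0.0, 36.9]
ft_force: [3.5, -4.2, -0.3]
grip_width: 0.134
gripper_force: 51.8
```

```bash
python3 - <<'E'
from h import *
T=tool(); np.save("T3.npy",T); s=read_state(); print(T.round(4),s["ft_force"],s["ft_torque"],s["grip_width"]*88,s["gripper_force"])
# pivot: far corner d outer edge, at rim bottom height z=.080; axis perpendicular to b-d
b=np.array([.481,-.198]);d=np.array([.583,-.2868]);u=(d-b)/np.linalg.norm(d-b)
piv=np.append(d+u*.0045,.080)
# rotate so b rises: axis w with w x (-u) = +z
w=np.cross(np.append(-u,0),[0,0,1]); 
for a in (2,4,6,8,10):
    Q=R.from_rotvec(w*np.radians(a)).as_matrix(); p=piv+Q@(T[:3,3]-piv)
    print(a,(T[:3,:3].T@(p-T[:3,3])).round(4),(T[:3,:3].T@(w*np.radians(a))).round(4),"b rise",(Q@(np.append(b,.087)-piv)+piv)[2]-.087)
E
```

```text
[[ 7.995e-01  6.007e-01  1.400e-03  4.828e-01]
 [ 6.007e-01 -7.995e-01 -9.000e-04 -1.978e-01]
 [ 6.000e-04  1.600e-03 -1.000e+00  1.035e-01]
 [ 0.000e+00  0.000e+00  0.000e+00  1.000e+00]] [ 3.49555995 -4.24007672 -0.29945868] [-1.16192606 -0.7442512  -0.03804123] 11.81299165499284 51.82289242744446
2 [ 0.0002  0.0009 -0.0048] [ 0.0341 -0.0073  0.    ] b rise 0.004872537575935754
4 [ 0.0004  0.0019 -0.0096] [ 0.0683 -0.0146  0.    ] b rise 0.00973061029365943
6 [ 0.0007  0.0032 -0.0143] [ 0.1024 -0.0218  0.    ] b rise 0.01456829933989326
8 [ 0.001   0.0045 -0.019 ] [ 0.1366 -0.0291  0.    ] b rise 0.019379710735723227
10 [ 0.0013  0.0061 -0.0237] [ 0.1707 -0.0364  0.    ] b rise 0.024158982517504674
```

```bash
python3 - <<'E'
from h import *
im=snapshot("wrist")[:,:,::-1]
cv2.imwrite("pics/w3.png",cv2.resize(im[120:300,220:460],None,fx=3.2,fy=3.2,interpolation=cv2.INTER_CUBIC))
E
```

```text
(no output)
```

View pics/w3.png

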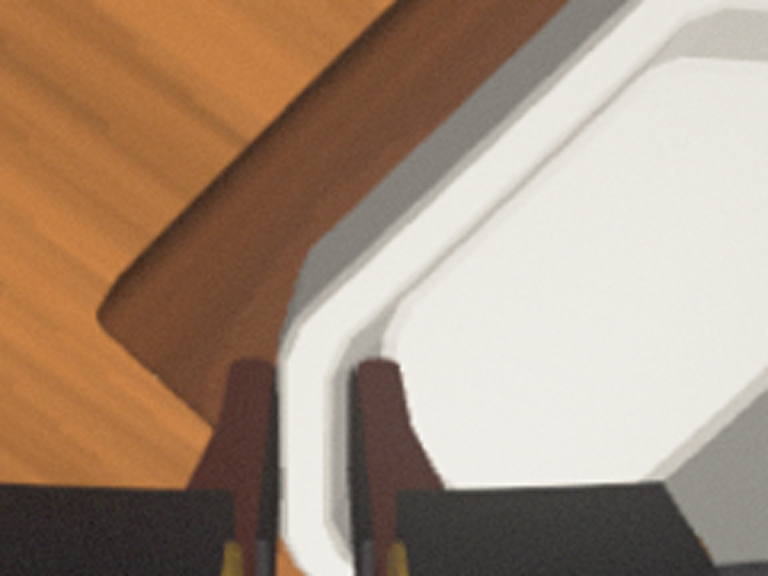

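The pads run parallel to the edge (x 275 and 350), but the inner pad stands off the rim, so its tip is wedged on the sloping wall. I'll open, go up slightly and grip again.

Call:
servo_tool --pt "0 0 0 0 0 0 0.025" --pt "0 0 0 0 0 0 0.025" --pt "0 0 -0.003 0 0 0 0.025" --pt "0 0 -0.003 0 0 0 0.025" --grip_force 8

```text
clock: 4.38
tcp_pos: [0.4821, -0.1969, 0.1063]
ee_rot: [-180.0, -0.0, 37.0]
ft_force: [-0.3, 0.2, -0.3]
grip_width: 0.287
gripper_force: 0.0
```

Call:
servo_tool --pt "0 0 0 0 0 0 0.0" --pt "0 0 0 0 0 0 0.0" --pt "0 0 0 0 0 0 0.0" --pt "0 0 0 0 0 0 0.0"

```text
clock: 4.88
tcp_pos: [0.4827, -0.1977, 0.1063]
ee_rot: [179.9, -0.0, 36.9]
ft_force: [3.0, -2.3, -1.4]
grip_width: 0.136
gripper_force: 7.5
```

Call:
servo_tool --pt "0 0 0 0 0 0 0.0" --pt "0 0 0 0 0 0 0.0" --pt "0 0 0 0 0 0 0.0" --grip_force 55

```text
clock: 5.25
tcp_pos: [0.4823, -0.1974, 0.1063]
ee_rot: [180.0, -0.0, 36.9]
ft_force: [0.6, -2.3, 1.2]
grip_width: 0.099
gripper_force: 56.9
```

Call:
servo_tool --pt "0.0001 0.0005 -0.0024 0.017 -0.0037 0 0" --pt "0.0002 0.0009 -0.0048 0.0341 -0.0073 0 0" --pt "0.0003 0.0015 -0.0072 0.0512 -0.011 0 0" --pt "0.0004 0.002 -0.0096 0.0683 -0.0146 0 0" --pt "0.0006 0.0026 -0.012 0.0853 -0.0182 0 0" --pt "0.0007 0.0034 -0.0143 0.1024 -0.0218 0 0" --pt "0.0008 0.004 -0.0167 0.1195 -0.0255 0 0" --pt "0.001 0.0048 -0.019 0.1366 -0.0291 0 0" --pt "0.0012 0.0056 -0.0214 0.1537 -0.0328 0 0" --pt "0.0013 0.0065 -0.0237 0.1707 -0.0364 0 0"

```text
clock: 6.5
tcp_pos: [0.4873, -0.2015, 0.1301]
ee_rot: [-170.2, 2.1, 37.1]
ft_force: [-0.5, 1.2, 0.6]
grip_width: 0.097
gripper_force: 56.8
```

Call:
servo_tool --pt "0 0 0 0 0 0 0" --pt "0 0 0 0 0 0 0" --pt "0 0 0 0 0 0 0"

```text
clock: 6.88
tcp_pos: [0.4873, -0.2016, 0.1299]
ee_rot: [-170.2, 2.1, 37.1]
ft_force: [-0.6, -0.4, -0.2]
grip_width: 0.092
gripper_force: 56.7
```

```bash
python3 - <<'E'
from h import *
im=snapshot("wrist")[:,:,::-1]; s=snapshot("scene")[:,:,::-1]
a=cv2.resize(im[60:320,200:500],(600,520)); b=cv2.resize(s[150:240,215:320],None,fx=1.9*1.0,fy=1.9)
b=cv2.copyMakeBorder(b,0,520-b.shape[0],0,0,0); cv2.imwrite("pics/w4.png",np.hstack([a,b]))
E
```

```text
(no output)
```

View pics/w4.png

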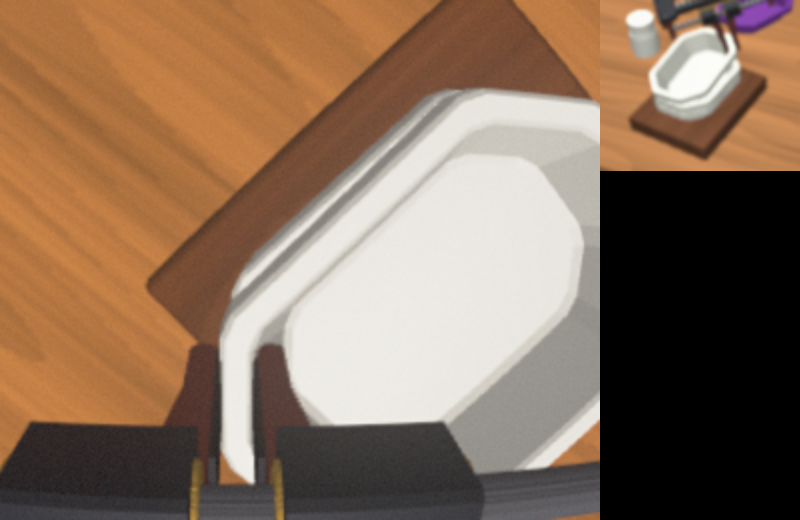

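The corner_b side is peeled up with a clear gap, and the far corner is still seated. Now I lift it off.

Call:
servo_tool --pt "-0.0001 -0.0003 -0.002 0 0 0 0" --pt "-0.0001 -0.0007 -0.004 0 0 0 0" --pt "-0.0002 -0.001 -0.006 0 0 0 0" --pt "-0.0003 -0.0015 -0.009 0 0 0 0" --pt "-0.0005 -0.0022 -0.013 0 0 0 0" --pt "-0.0007 -0.0034 -0.02 0 0 0 0" --pt "-0.001 -0.005 -0.03 0 0 0 0" --pt "-0.0016 -0.0075 -0.044 0 0 0 0" --pt "-0.0022 -0.0105 -0.061 0 0 0 0" --pt "-0.0029 -0.0136 -0.079 0 0 0 0"

```text
clock: 8.22
tcp_pos: [0.4873, -0.2016, 0.2116]
ee_rot: [-170.2, 2.1, 37.1]
ft_force: [0.3, -0.2, -1.2]
grip_width: 0.097
gripper_force: 56.9
```

Call:
servo_tool --pt "0 0 0 0 0 0 0" --pt "0 0 -0.02 -0.05 0.01 0 0" --pt "0 0 -0.04 -0.1 0.02 0 0" --pt "0 0 -0.05 -0.15 0.03 0 0" --pt "0 0 -0.05 -0.171 0.0364 0 0" --pt "0 0 -0.05 -0.171 0.0364 0 0" --pt "0 0 -0.05 -0.171 0.0364 0 0"

```text
clock: 9.1
tcp_pos: [0.4934, -0.2073, 0.2585]
ee_rot: [-179.9, 0.0, 36.9]
ft_force: [0.4, 0.2, -1.6]
grip_width: 0.096
gripper_force: 56.8
```

```bash
python3 - <<'E'
from h import *
T=tool(); im=snapshot("wrist")[:,:,::-1]; s=snapshot("scene")[:,:,::-1]
a=cv2.resize(im,(560,350)); b=cv2.resize(s[110:260,200:340],(240,257))
b=cv2.copyMakeBorder(b,0,350-257,0,0,0); cv2.imwrite("pics/w5.png",np.hstack([a,b]))
# tray centre from tool at level: corner b offset
T3=np.array([.4823,-.1974]); off=np.array([.532,-.2424])-T3
tgt=np.array([.717,-.068])-off; d=np.append(tgt-T[:2,3],0); print(T[:3,3],read_state()["ee_rot"],"world",d.round(3),"tool",(T[:3,:3].T@d).round(4))
E
```

```text
[ 0.49336182 -0.20730821  0.25851732] [-1.79952613e+02  2.92213160e-02  3.69296651e+01] world [0.174 0.184 0.   ] tool [ 2.498e-01 -4.280e-02 -1.000e-04]
```

View pics/w5.png

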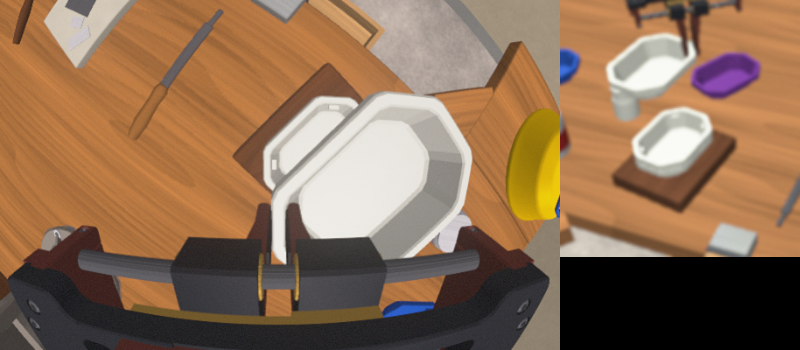

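The tray is held level on its own, and the stack below is still nested. Now carry it to the pin.

Call:
servo_tool --pt "0.01 -0.002 0 0 0 0 0" --pt "0.035 -0.006 0 0 0 0 0" --pt "0.07 -0.012 0 0 0 0 0" --pt "0.105 -0.018 0 0 0 0 0" --pt "0.14 -0.024 0 0 0 0 0" --pt "0.175 -0.03 0 0 0 0 0" --pt "0.21 -0.036 0 0 0 0 0" --pt "0.235 -0.04 0 0 0 0 0" --pt "0.247 -0.042 0 0 0 0 0" --pt "0.25 -0.043 0 0 0 0 0"

```text
clock: 10.45
tcp_pos: [0.6678, -0.022, 0.2589]
ee_rot: [-180.0, 0.0, 37.0]
ft_force: [0.1, 0.3, -1.7]
grip_width: 0.097
gripper_force: 56.8
```

Call:
servo_tool --pt "0 0 0 0 0 0 0" --pt "0 0 0 0 0 0 0" --pt "0 0 0 0 0 0 0" --pt "0 0 0 0 0 0 0"

```text
clock: 10.95
tcp_pos: [0.6676, -0.0231, 0.2595]
ee_rot: [180.0, -0.0, 36.9]
ft_force: [-0.6, 1.0, -0.5]
grip_width: 0.099
gripper_force: 56.8
```

```bash
python3 - <<'E'
from h import *
s=snapshot("scene")[:,:,::-1]; t=snapshot("top")[:,:,::-1]
cv2.imwrite("pics/f.png",np.hstack([cv2.resize(s[100:340,160:400],(400,400)),cv2.resize(t[80:260,270:450],(400,400))]))
E
```

```text
(no output)
```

View pics/f.png

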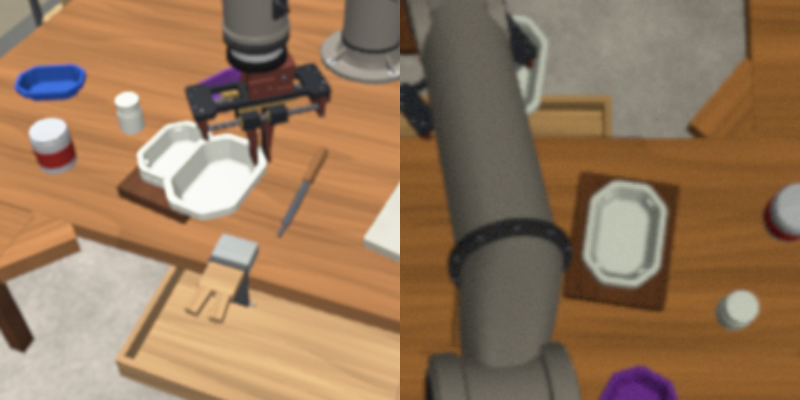

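The tray is held level over the pin, the lower trays are still nested, and the jar, tin and file look undisturbed.

```bash
python3 -c "
from bench import *
print(job_done())"
```

```text
the job is handed in; nothing more can be done
None
```

I peeled the top tray loose corner-first and lifted it off alone. It is handed in held level over the bench pin, underside about 0.21 m above the bench; no verdict came back.

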